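# Set the carver's turntable to the marked division

### The job

Turn the carving turntable's plate by pushing its upright block with a fingertip (either way round, no pinching) until the plate's pointer lines up with the long scale line that has the tall stud behind it. Leave the plate standing there and draw back. The carved rosette just rides on the plate: do not touch or lift it, and leave everything else on the bench where it is.

Things in the scene. Friction and masses are not known exactly. Their poses are not given: they have to be found in the camera images.
- turntable: fixed grey turntable base: disc 256 mm across, 26 mm high; origin at the centre of its underside. Its top rim bears a scale: a short line every 10 degrees and four long lines (3 mm wide, 99 to 113 mm from the centre) at +-70 and +-120 degrees from its x axis. Behind each long line, 120 mm from the centre, is a metal fitting: a tall stud at one, flat screw heads at three
- plate (a joint): angle (rad) of the round plywood plate (190 mm across, top face 44 mm above the bench) about the turntable's upright centre axis, positive counterclockwise from above; 0 when the pointer lies along the turntable's x axis; stops at -3.0 and 3.0; starts between -0.5 and 0.5. Friction of about 0.25 N m (3 N of push on the block) holds it where it is left
- hub (a point): centre of the plate's top face, 44 mm above the bench; turns with the plate: its x axis points along the pointer, z up
- pointer_tip (a point): tip of the plate's dark steel pointer, 104 mm from the centre; its leaf is 12 mm wide and starts 51 mm from the centre, the tip is a bar 4 mm wide that reaches over the scale
- push_block (a point): centre of the top of the push block, an upright post on the plate opposite the pointer, 78 mm from the centre; 20 mm square in plan, 40 mm tall (top 84 mm above the bench), a steel core between two wooden cheeks. Nothing else stands on the plate at that radius
- cheek_left: one wooden cheek of the push block (6 mm thick, 20 mm long, 40 mm tall), on its side towards the hub's +y; push on this cheek to turn the plate counterclockwise. Origin at the centre of its foot, on the plate
- cheek_right: the opposite cheek, alike, on the side towards the hub's -y; push on this one to turn the plate clockwise. Pressing both cheeks at once counts as a pinch
- stud: tall metal stud, 28 mm high on a thin neck, its round head 16 mm wide, fixed on the base 120 mm from the centre, right behind one of the four long scale lines: that line is the one to set. Origin at the centre of its foot, 26 mm above the bench. The other three long lines have only flat screw heads 8 mm wide
- rosette: loose round carved wooden rosette, 70 mm across and 23 mm high, lying in the middle of the plate and riding with it; origin at the centre of its underside. Not to be touched
- gouge_wide: wide carving gouge with a wooden handle, 205 mm long, 25 mm high, lying roughly along x to the left of the turntable; loose bystander on the bench beside the turntable; origin under its middle, z up
- gouge_narrow: narrow carving gouge with a wooden handle, 215 mm long, 25 mm high, lying roughly along x to the right of the turntable; loose bystander on the bench beside the turntable; origin under its middle, z up
- mallet: carver's round mallet lying on its side, 250 mm long, 80 mm thick, on the right; loose bystander on the bench beside the turntable; origin under its middle, z up
- relief_block: wooden block with a carved top, 100 x 70 x 55 mm, on the left; loose bystander on the bench beside the turntable; origin under its middle, z up
- wax_tin: round tin, 64 mm across and 45 mm high, on the left; loose bystander on the bench beside the turntable; origin under its middle, z up
- offcut: small wooden offcut, 90 x 35 x 20 mm, far right; loose bystander on the bench beside the turntable; origin under its middle, z up

How it is judged:
By the outcome, as a careful person would: the job done as asked, in the order asked, and still so for the second after the job is handed in, with the robot touching nothing.
It also fails if it takes over 45 s, if anything falls off the work surface, if the arm or the gripper's body presses on something with over 40 N, if the wrist force passes 120 N, or if a joint passes its speed limit or range.

### The arm

A 7-joint arm with a two-finger parallel gripper is mounted at the origin on the work surface. World frame = base frame: x ahead of the robot, y to its left, z up, the work surface at z = 0. Lengths are in m, angles in rad, forces in N, time in s.
With the tool pointing down it reaches from about 0.425 to 0.95 m from the base axis. Payload 4.7 kg.
Tool frame: the origin (TCP) lies on the centre line of the jaws, within the pads' length; the fingertips stand robot.nose_length ahead of it and the grasp point (between the pads) lies 8 mm behind it (robot.nose_length is the distance from the TCP to the fingertips, in m); z points along the fingers, x is the direction in which the jaws open and shut, and the axes are right-handed (so a half turn about z gives the same grasp; the last joint's range is limited). The gripper opens to 85 mm and grips with 20 to 120 N. Pads are 22 mm wide; open, the fingers measure 114 mm over their backs; the gripper's body (76 mm by 85 mm) begins 54 mm behind the grasp point. The pads swing forward as they close: fully open they stand 13 mm farther back than shut.
Start: joints at [1.246, 0.469, -0.049, 1.532, 0.024, 1.141, -0.082], TCP at [0.197, -0.646, 0.242] pointing down, gripper open.
Joint ranges: [-2.59, 2.59], [-0.33, 1.99], [-1.39, 1.29], [0.1, 2.45], [-1.04, 4.18], [0.21, 1.99], [-2.66, 2.66]. Speed limits (rad/s): [2.57, 2.57, 3.14, 3.14, 3.14, 3.14, 3.14].

### API

Orientations are given as [roll, pitch, yaw] about the fixed x, y, z axes, in that order (R = Rz(yaw) Ry(pitch) Rx(roll)).
In Python, from plant import robot gives the robot as it stands. Calls block until the motion is done:
- robot.goto(position, orientation): joint-space move of the TCP to a pose.
- robot.move_straight(position, vel=0.15, attitude=None, contact_N=None): straight line of the TCP; attitude=None keeps the orientation; vel is the mean speed in m/s. With contact_N (N) it stops when the force on the tool has changed by that much, and returns True; else False.
- robot.move_joints(angles): joint-space move.
- robot.grip(opening, strength=None): opening from 0.0 (shut) to 1.0 (fully open); strength is the grip in N (None keeps the last); returns when the fingers have stopped.
- robot.sleep(seconds).
- robot.inverse_kinematics(position, orientation): joint angles nearest the present ones, or None.
- robot.sense(): the state.
- robot.grab_frame(name): name is "scene" or "top"; returns a dict with "image" (384x512x3 uint8, red, green, blue), "range_z" (384x512 float32, m along the optical axis (not along the pixel's ray), 0 where there is no reading), "fx", "fy", "cx", "cy" (pixels), "dist_coeffs" ([k1, k2, p1, p2, k3] as OpenCV has them; the pictures are not rectified), "R" (3x3) and "t" (3): a world point X has camera coordinates R X + t. Camera axes: x right, y down, z forward; pixel columns grow to the right and rows downward; lengths in m; the calibration is good to about 2 mm. A picture is of the moment at which its call begins.
A pose or a line that the arm cannot do raises robot.IKError and nothing moves.
- robot.close_job(): hands the job in, once; it reports no verdict.
The state is a dict: "t": time; "joint_pos": joint angles; "joint_velocities": joint speeds; "effort": joint torques, N m; "tcp_pos": TCP position; "tcp_rot": TCP orientation; "wrist_force": force on the tool from outside, world axes, zero at the start; "torque": the same for the moment, N m; "opening": opening from 0.0 (shut) to 1.0 (fully open).
Only numpy, scipy, OpenCV 4.12 (cv2) and the standard library are available. Lean on these libraries where they do the work, as an engineer would, in place of code of your own. Each camera call takes 0.05 s, during which the arm holds its last target. There are 200 camera calls.

## Working session

There is one attempt and no reset: what is moved stays moved. The work goes in short steps, each a Python script; the robot and the scene stay as the last script left them, time stands still between calls to the robot, and variables do not carry over. Pictures are saved under pics/ and viewed, about 8 in all and at most 12, crops included, and the job is handed in when it is done.

```bash
ls; mkdir -p pics
python3 - <<'E'
from plant import robot
import cv2,pickle
for n in("scene","top"):
    f=robot.grab_frame(n); pickle.dump(f,open(f"pics/{n}0.pkl","wb"))
    cv2.imwrite(f"pics/{n}0.png",f["image"][:,:,::-1])
    print(n,f["fx"],f["cx"],f["cy"],f["dist_coeffs"],f["R"],f["t"])
print(robot.nose_length,robot.sense())
E
```

```text
pics
scene 376.6696531417913 251.83205872490382 197.60115029169268 [-0.04789168  0.          0.          0.          0.        ] [[-0.55838858  0.82945274  0.01450308]
 [ 0.44607938  0.31494928 -0.83774706]
 [-0.69943934 -0.46131887 -0.54586584]] [ 0.27984326 -0.19576124  1.49473852]
top 410.0900411924645 253.03698856836502 192.36658320679228 [-0.00961492  0.          0.          0.          0.        ] [[-5.08834355e-04 -9.99944596e-01  1.05140925e-02]
 [-9.87628805e-01 -1.14619374e-03 -1.56805706e-01]
 [ 1.56809070e-01 -1.04638088e-02 -9.87573503e-01]] [0.01194808 0.5722501  1.2226459 ]
0.011 {'t': 0.1, 'joint_pos': array([ 1.24608495,  0.46939024, -0.04859181,  1.53360939,  0.02410708,
        1.1410105 , -0.0822647 ]), 'joint_velocities': array([-0.00083902, -0.00175012,  0.00111075, -0.00301675, -0.00073842,
        0.00082946,  0.00174723]), 'effort': array([ 3.97735384e-04, -5.11517072e+01, -4.71243518e-02, -2.38389105e+01,
        1.07413408e-02,  4.37777853e-03, -6.28296647e-06]), 'tcp_pos': array([ 0.19662922, -0.64517633,  0.2413317 ]), 'tcp_rot': array([ 3.14151942e+00,  1.83014357e-03, -1.27491979e+00]), 'wrist_force': array([-0.70203772, -0.79091369,  0.25433886]), 'torque': array([-0.00332393,  0.02155176, -0.05545557]), 'opening': 0.9979641525326227}
```

View pics/top0.png

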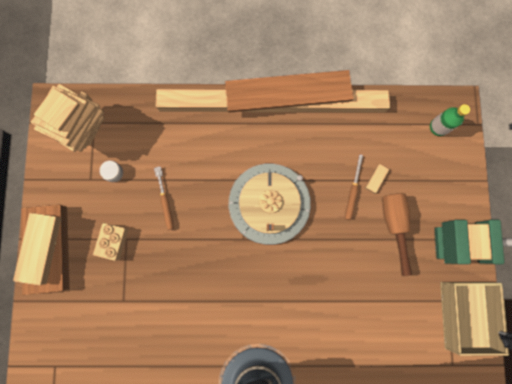

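View pics/scene0.png

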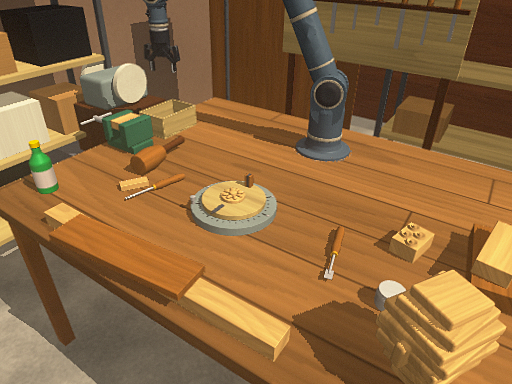

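Run:
```python
import cv2,pickle,numpy as np
f=pickle.load(open("pics/top0.pkl","rb"));g=pickle.load(open("pics/scene0.pkl","rb"))
a=cv2.resize(f["image"][158:250,222:318],None,fx=6,fy=6,interpolation=cv2.INTER_CUBIC)
cv2.imwrite("pics/a.png",a[:,:,::-1])
b=cv2.resize(g["image"][168:240,182:286],None,fx=7,fy=7,interpolation=cv2.INTER_CUBIC)
cv2.imwrite("pics/b.png",b[:,:,::-1])
```

```text
(no output)
```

View pics/a.png

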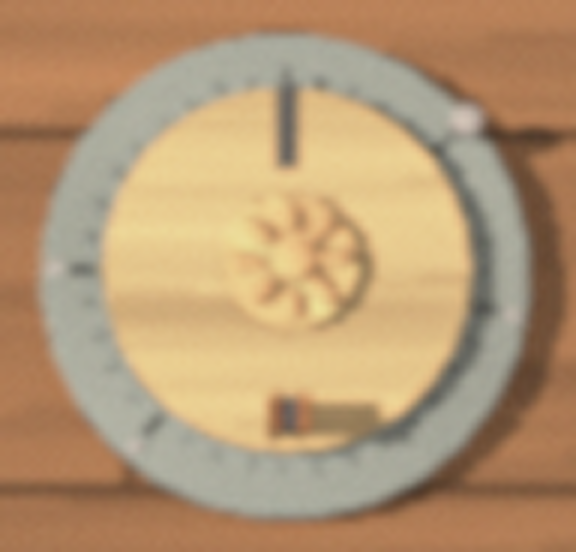

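View pics/b.png

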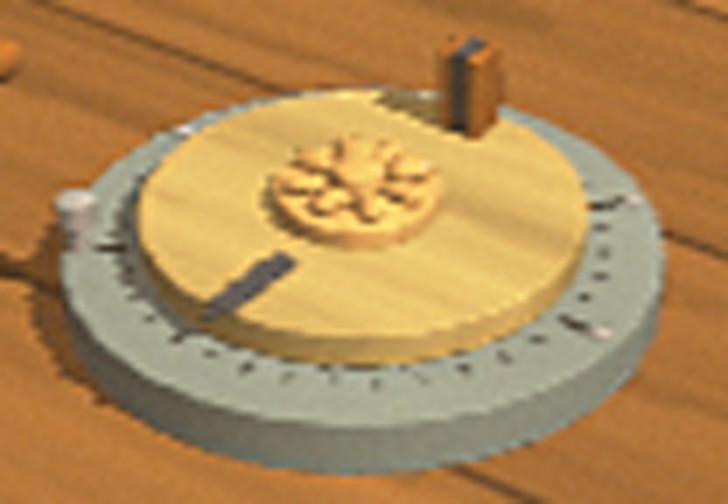

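```bash
cat > vis.py <<'E'
import cv2,numpy as np
from scipy.optimize import least_squares
S=0.00025
def ortho(f,c,z,h=0.15):
    """bird's-eye picture by casting the plane z: row 0 = +x side, col 0 = +y side"""
    n=int(2*h/S); v=h-S*np.arange(n)
    X,Y=np.meshgrid(c[0]+v,c[1]+v,indexing="ij")
    P=np.stack([X,Y,np.full_like(X,z)],-1).reshape(-1,3)
    K=np.array([[f["fx"],0,f["cx"]],[0,f["fy"],f["cy"]],[0,0,1.]])
    uv=cv2.projectPoints(P,cv2.Rodrigues(np.array(f["R"]))[0],np.array(f["t"],float),K,np.array(f["dist_coeffs"],float))[0].reshape(n,n,2).astype(np.float32)
    return cv2.remap(f["image"],uv[...,0],uv[...,1],cv2.INTER_CUBIC),X,Y
def screws(f,c,rlo=.114,rhi=.127):
    o,X,Y=ortho(f,c,.027); g=cv2.cvtColor(o,cv2.COLOR_RGB2GRAY).astype(float)
    r=np.hypot(X-c[0],Y-c[1]); a=np.degrees(np.arctan2(Y-c[1],X-c[0]))
    ring=(r>rlo)&(r<rhi); hsv=cv2.cvtColor(o,cv2.COLOR_RGB2HSV)
    m=(ring&(g>np.median(g[ring])+22)&(hsv[...,1]<60)).astype(np.uint8)
    n,l,st,ce=cv2.connectedComponentsWithStats(m)
    out=[]
    for i in range(1,n):
        if st[i,4]*S*S>1.5e-5:
            k=l==i; out.append((X[k].mean(),Y[k].mean(),np.degrees(np.arctan2(Y[k].mean()-c[1],X[k].mean()-c[0])),st[i,4]*S*S*1e6))
    return out
def pointer(f,c,rlo=.052,rhi=.09):
    o,X,Y=ortho(f,c,.045); hsv=cv2.cvtColor(o,cv2.COLOR_RGB2HSV)
    r=np.hypot(X-c[0],Y-c[1])
    m=((r>rlo)&(r<rhi)&(hsv[...,1]<90)&(hsv[...,2]<150)).astype(np.uint8)
    n,l,st,ce=cv2.connectedComponentsWithStats(m); i=1+np.argmax(st[1:,4]); k=l==i
    return X[k].mean(),Y[k].mean(),np.degrees(np.arctan2(Y[k].mean()-c[1],X[k].mean()-c[0])),st[i,4]*S*S*1e6
def disc(f,c):
    o,X,Y=ortho(f,c,.044); hsv=cv2.cvtColor(o,cv2.COLOR_RGB2HSV)
    r=np.hypot(X-c[0],Y-c[1])
    m=((r<.108)&(hsv[...,1]>60)&(hsv[...,2]>120)).astype(np.uint8)
    k=max(cv2.findContours(m,0,2)[0],key=cv2.contourArea)
    (u,v),R=cv2.minEnclosingCircle(cv2.convexHull(k)); e=cv2.fitEllipse(cv2.convexHull(k))
    return c[0]+.15-S*e[0][1],c[1]+.15-S*e[0][0],e[1][0]*S,e[1][1]*S
E
python3 - <<'E'
import pickle,cv2,numpy as np
from vis import *
for n in("top","scene"):
    f=pickle.load(open(f"pics/{n}0.pkl","rb"))
    K=np.array([[f["fx"],0,f["cx"]],[0,f["fy"],f["cy"]],[0,0,1.]])
    p=(269.7,203) if n=="top" else (233,202)
    d=np.append(cv2.undistortPoints(np.array([[p]],float),K,np.array(f["dist_coeffs"]))[0,0],1)@f["R"]; C=-f["R"].T@f["t"]
    c=(C+d*(.044-C[2])/d[2])[:2]; print(n,c)
    for _ in range(3): q=disc(f,c); c=q[:2]
    print("disc",np.round(q,4)); print("ptr",np.round(pointer(f,c),4))
    for s in screws(f,c): print(np.round(s,4))
    cv2.imwrite(f"pics/o_{n}.png",cv2.resize(ortho(f,c,.026)[0],(600,600))[:,:,::-1])
a=np.hstack([cv2.resize(cv2.imread(f"pics/o_{n}.png"),(400,400)) for n in("top","scene")]);cv2.imwrite("pics/o.png",a)
E
```

```text
top [ 0.5392873  -0.03923344]
disc [ 0.5419 -0.0388  0.1919  0.1934]
ptr [ 6.14700e-01 -3.88000e-02  3.68000e-02  2.81125e+02]
[  0.623   -0.132  -48.9487  42.3125]
scene [ 0.56587864 -0.02263195]
disc [ 0.5486 -0.0325  0.1918  0.216 ]
ptr [ 6.1880e-01 -3.9100e-02 -5.3405e+00  4.3600e+02]
[  0.5871  -0.1523 -72.1625  18.375 ]
[4.497000e-01 3.980000e-02 1.437987e+02 2.168750e+01]
```

View pics/o.png

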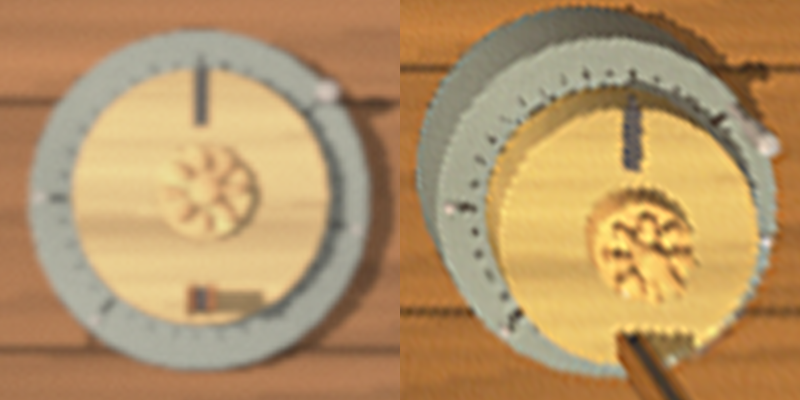

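```bash
cat >> vis.py <<'E'
def lines(f,c,nom,rlo=.1,rhi=.126,w=6):
    """angle of dark long line and of bright screw near nominal angles, as (x,y) weighted centroids"""
    o,X,Y=ortho(f,c,.0265); g=cv2.cvtColor(o,cv2.COLOR_RGB2GRAY).astype(float)
    r=np.hypot(X-c[0],Y-c[1]); a=np.degrees(np.arctan2(Y-c[1],X-c[0])); out=[]
    for t in nom:
        da=(a-t+180)%360-180; res=[]
        for lo,hi,s in((.099,.113,-1),(.115,.125,1)):
            k=(r>lo)&(r<hi)&(abs(da)<w); b=np.median(g[k]); wt=np.clip(s*(g[k]-b)-10,0,None)
            res+=[X[k]@wt/wt.sum(),Y[k]@wt/wt.sum()] if wt.sum()>0 else [np.nan]*2
        out.append(res)
    return np.array(out)
def fit(f,c,nom,off):
    """turntable x, y, yaw(deg) from long-line marks (106 mm) and screws (120 mm), by the given offsets"""
    L=lines(f,c,nom)
    def e(p):
        t=np.radians(p[2]+np.array(off))
        u=np.stack([np.cos(t),np.sin(t)],1); return np.concatenate([(p[:2]+.106*u-L[:,:2]).ravel(),(p[:2]+.12*u-L[:,2:]).ravel()])
    s=least_squares(e,[c[0],c[1],nom[0]-off[0]],x_scale=[.01,.01,1],loss="soft_l1",f_scale=.001)
    return s.x,np.round(e(s.x)*1e3,1)
E
python3 - <<'E'
import pickle
from vis import *
for n in("top","scene"):
    f=pickle.load(open(f"pics/{n}0.pkl","rb")); c=np.array([.541,-.039]); y=19.
    offs=[70,120,-120]
    for _ in range(4):
        p,e=fit(f,c,[y+o for o in offs],offs); c=p[:2]; y=p[2]
    print(n,p,e)
    L=lines(f,c,[y-70]); 
    print("stud line",np.degrees(np.arctan2(L[0,1]-c[1],L[0,0]-c[0])),"nominal",y-70)
    print("ptr",pointer(f,c)); print("screws",[np.round(s,3) for s in screws(f,c)])
E
```

```text
top [ 0.54258672 -0.03763833 19.34822973] [ 0.5  1.  -0.2  1.  -0.3 -1.7  0.2  0.2 -0.5 -0.8  0.3 -0.2]
stud line -52.32429932064587 nominal -50.65177026972243
ptr (np.float64(0.6150318620910677), np.float64(-0.03878846288334162), np.float64(-0.9095451908480665), np.float64(285.68749999999994))
screws [array([  0.623,  -0.132, -49.548,  41.375])]
scene [ 0.53980958 -0.03876792 18.73047331] [-1.5 -0.6 -1.2 -0.3  0.8  0.6  1.   0.   0.7  1.2 -0.3 -0.6]
stud line -49.65422551260019 nominal -51.269526690579795
ptr (np.float64(0.6119034327700151), np.float64(-0.03901795608017521), np.float64(-0.19871418534355453), np.float64(409.875))
screws [array([  0.588,  -0.154, -67.303,  50.188]), array([5.4200e-01, 8.1000e-02, 8.8912e+01, 2.0875e+01]), array([   0.518,   -0.156, -100.695,   29.25 ]), array([4.50000e-01, 4.00000e-02, 1.38905e+02, 2.16880e+01])]
```

```bash
cat > push.py <<'E'
import numpy as np
from plant import robot
C=np.array([.5415,-.0385]); Z=.073
def pose(deg,y,z=Z):
    """finger at hub-frame (-78 mm, y) for plate angle deg (world, of the pointer)"""
    t=np.radians(deg); R=np.array([[np.cos(t),-np.sin(t)],[np.sin(t),np.cos(t)]])
    return [*(C+R@[-.078,y]),z],[np.pi,0,t]
def go(deg,y,z=Z,vel=.08,**k):
    p,o=pose(deg,y,z); return robot.move_straight(p,vel=vel,attitude=o,**k)
E
python3 - <<'E'
from push import *
import cv2
for d in(0,-25,-52): print(robot.inverse_kinematics(*pose(d,-.021)))
robot.grip(0.0,20); robot.goto(*pose(0,-.058,.22)); go(0,-.058,vel=.15)
s=robot.sense(); print(s["t"],s["tcp_pos"],s["tcp_rot"],s["opening"],s["wrist_force"])
a=[cv2.resize(robot.grab_frame(n)["image"][r0:r0+120,c0:c0+130],(400,370),interpolation=cv2.INTER_CUBIC) for n,r0,c0 in(("top",145,205),("scene",125,170))]
cv2.imwrite("pics/c.png",np.hstack(a)[:,:,::-1])
E
```

```text
[ 0.51023576  0.43709085 -0.57669546  2.14292386  0.38500034  0.66184986
 -0.33167883]
[ 0.43656693  0.43078809 -0.57681457  2.15320822  0.38234615  0.65654756
 -0.84204788]
[ 0.37056931  0.45324845 -0.59037799  2.12103549  0.40026676  0.67585985
 -1.39804925]
4.1833 [ 0.46419919 -0.09654601  0.07367637] [ 3.14130226e+00 -1.56908464e-03 -3.05171912e-05] -0.0011196342901892444 [-0.3347182  -0.76194771  0.78248777]
```

View pics/c.png

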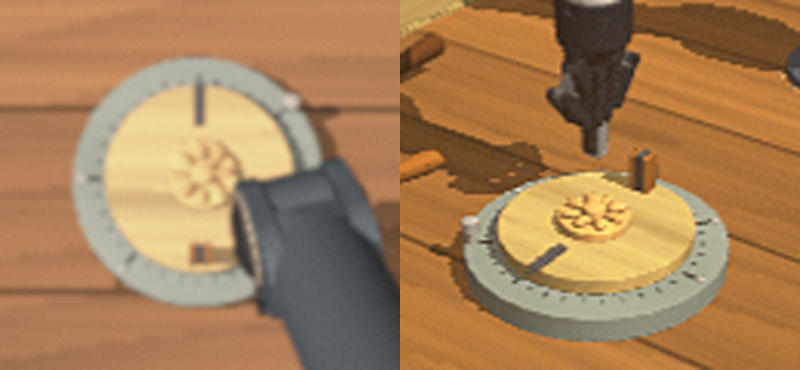

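Run:
```python
from push import *
h=go(-.6,-.015,vel=.04,contact_N=2); s=robot.sense()
t=np.radians(-.6); d=s["tcp_pos"][:2]-C; y=-np.sin(t)*d[0]+np.cos(t)*d[1]
print(h,"y at contact",y,"t",s["t"],s["wrist_force"])
for a in np.arange(-5,-44.1,-6.5):
    go(a,-.021,vel=.06)
s=robot.sense(); print(s["t"],s["wrist_force"],s["tcp_pos"])
```

```text
True y at contact -0.01929701131371237 t 5.1833 [-0.75444845  0.23635289 -0.34276219]
7.2333 [-1.46578301  0.33807963 -0.63452684] [0.47087868 0.00070856 0.07297993]
```

```bash
cat > look.py <<'E'
from vis import *
from plant import robot
import cv2
def look(name):
    F={n:robot.grab_frame(n) for n in("top","scene")}; offs=[70,120,-120]
    for n,f in F.items():
        c=np.array([.5415,-.0385]); y=19.
        try:
            for _ in range(4): p,e=fit(f,c,[y+o for o in offs],offs); c=p[:2]; y=p[2]
        except Exception as x: print(n,"fit failed",x); c=np.array([.5415,-.0385])
        print(n,"table",np.round(p,4),"res max",abs(e).max(),"stud line nominal",p[2]-70)
        for lo,hi in((.052,.07),(.07,.09),(.052,.09)): print("  ptr",np.round(pointer(f,p[:2],lo,hi),4))
    import pickle; pickle.dump(F,open(f"pics/{name}.pkl","wb"))
    a=[cv2.resize(F[n]["image"][r0:r0+w*h//100,c0:c0+w],(400,4*h),interpolation=cv2.INTER_CUBIC) for n,r0,c0,w,h in(("top",158,222,100,95),("scene",165,182,110,95))]
    cv2.imwrite(f"pics/{name}.png",np.hstack(a)[:,:,::-1])
E
python3 - <<'E'
from push import *
go(-44,-.05,vel=.1); go(-44,-.05,.2,vel=.25); p,o=pose(-44,-.05,.25); robot.move_straight([.33,-.35,.25],vel=.35)
from look import look
look("d"); print(robot.sense()["t"])
E
```

```text
top table [ 0.5426 -0.0376 19.3553] res max 1.7 stud line nominal -50.64468595321652
  ptr [ 5.871000e-01 -8.050000e-02 -4.395470e+01  1.395625e+02]
  ptr [ 6.002000e-01 -9.300000e-02 -4.387500e+01  1.899375e+02]
  ptr [ 5.94700e-01 -8.77000e-02 -4.39039e+01  3.29500e+02]
scene table [ 0.5415 -0.0384 19.4759] res max 7.2 stud line nominal -50.524143187590035
  ptr [ 5.86700e-01 -7.99000e-02 -4.25370e+01  1.97625e+02]
  ptr [ 6.00100e-01 -9.23000e-02 -4.26484e+01  2.40000e+02]
  ptr [ 5.94100e-01 -8.67000e-02 -4.26052e+01  4.37625e+02]
9.6
```

View pics/d.png

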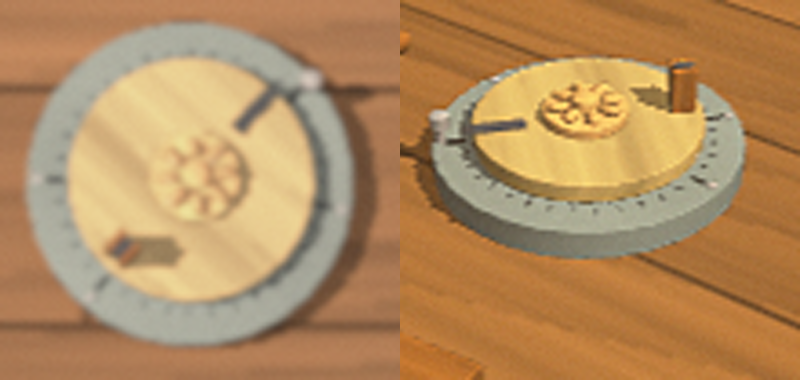

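```bash
cat > ticks.py <<'E'
from vis import *
import pickle
def cen(f,c,t,lo,hi,s,w):
    o,X,Y,g=f; r=np.hypot(X-c[0],Y-c[1]); da=(np.degrees(np.arctan2(Y-c[1],X-c[0]))-t+180)%360-180
    k=(r>lo)&(r<hi)&(abs(da)<w); wt=np.clip(s*(g[k]-np.median(g[k]))-8,0,None)
    return (X[k]@wt/wt.sum(),Y[k]@wt/wt.sum(),wt.sum()) if wt.sum()>2000 else None
def table(f,offs,z=.0262):
    c=np.array([.5415,-.0385]); y=19.
    o,X,Y=ortho(f,c,z); F=(o,X,Y,cv2.cvtColor(o,cv2.COLOR_RGB2GRAY).astype(float))
    for _ in range(4):
        D=[(k,cen(F,c,y+k,.099,.113 if k in(70,120) else .107,-1,4),0) for k in offs]+[(k,cen(F,c,y+k,.114,.126,1,5),1) for k in(70,120,-120)]
        D=[d for d in D if d[1] is not None]
        def e(p):
            r=[]
            for k,m,b in D:
                t=np.radians(p[2]+k); d=np.array(m[:2])-p[:2]
                r.append(-np.sin(t)*d[0]+np.cos(t)*d[1])
                if b: r.append(np.cos(t)*d[0]+np.sin(t)*d[1]-.12)
            return r
        s=least_squares(e,[*c,y],x_scale=[.01,.01,1],loss="soft_l1",f_scale=.0006); c=s.x[:2]; y=s.x[2]
    return s.x,np.round(np.array(e(s.x))*1e3,1)
E
python3 - <<'E'
from ticks import *
for fn in("0","d"):
    for n in("top","scene"):
        f=pickle.load(open(f"pics/{n}0.pkl","rb")) if fn=="0" else pickle.load(open("pics/d.pkl","rb"))[n]
        offs=range(-10,151,10) if n=="top" else range(-30,141,10)
        p,e=table(f,offs); print(fn,n,np.round(p,4),e)
        print("  ptr",np.round(pointer(f,p[:2]),4),"disc",np.round(disc(f,p[:2]),4))
E
```

```text
0 top [ 0.5428 -0.0378 19.6467] [ 0.1  0.1 -0.2  0.1]
  ptr [ 6.152000e-01 -3.880000e-02 -7.572000e-01  2.894375e+02] disc [ 0.5419 -0.0389  0.1919  0.1933]
0 scene [ 0.5408 -0.0381 18.7885] [ 0.5  0.8  0.4 -0.1  0.3 -0.9 -0.5 -0.4 -0.7 -0.1 -0.3  0.4 -0.4 -0.5
  1.6  0.4 -0.6  2.2 -0.9  3.2  0.1 -2.  -0.9]
  ptr [ 6.124e-01 -3.900e-02 -7.271e-01  4.205e+02] disc [ 0.5394 -0.038   0.2056  0.2187]
d top [ 0.543  -0.0378 19.7284] [ 0.2  0.1 -0.2  0.1]
  ptr [ 5.948000e-01 -8.780000e-02 -4.398900e+01  3.333125e+02] disc [ 0.5419 -0.0388  0.1919  0.1933]
d scene [ 0.5401 -0.0382 18.4493] [-0.7  1.5  1.   0.4  0.4 -0.6 -0.3 -0.4 -0.7 -0.3 -0.4  0.3 -0.4 -0.3
  1.6  0.5 -3.4  2.2 -0.7  3.  -0.2 -1.1 -1.1]
  ptr [ 5.937000e-01 -8.640000e-02 -4.195200e+01  4.254375e+02] disc [ 0.5391 -0.038   0.2091  0.2177]
```

```bash
sed -i 's/-8,0,None/-3,0,None/; s/wt.sum()>2000/wt.sum()>300/' ticks.py
python3 - <<'E'
from ticks import *
for fn in("0","d"):
    for n in("top","scene"):
        f=pickle.load(open(f"pics/{n}0.pkl","rb")) if fn=="0" else pickle.load(open("pics/d.pkl","rb"))[n]
        offs=range(0,151,10) if n=="top" else range(-10,121,10)
        p,e=table(f,offs); print(fn,n,np.round(p,4),e)
        print("  ptr",np.round(pointer(f,p[:2]),4),"line",p[2]-70)
        if n=="top":
            o,X,Y=ortho(f,p[:2],.0262);F=(o,X,Y,cv2.cvtColor(o,cv2.COLOR_RGB2GRAY).astype(float))
            # stud head, 54 mm up
            o,X,Y=ortho(f,p[:2],.054);h=cv2.cvtColor(o,cv2.COLOR_RGB2HSV).astype(int);r=np.hypot(X-p[0],Y-p[1]);a=np.degrees(np.arctan2(Y-p[1],X-p[0]))
            k=(abs(a+50)<12)&(r>.1)&(r<.135)&(h[...,2]>175)&(h[...,1]<50);print("  stud",X[k].mean(),Y[k].mean(),k.sum()*S*S*1e6,np.degrees(np.arctan2(Y[k].mean()-p[1],X[k].mean()-p[0])))
E
```

```text
0 top [ 0.5422 -0.0384 19.2654] [-0.2 -0.9 -1.5  1.1 -0.5  0.4  0.7  0.2 -0.7  0.  -0.2  0.9 -0.   0.4
 -0.1  1.3  0.   0.7 -2.1  0.4  0.2 -0.7]
  ptr [ 6.1480e-01 -3.8800e-02 -3.2500e-01  2.8125e+02] line -50.73456223693819
  stud 0.6178830106217191 -0.12837996497828458 168.75 -49.93863955945686
0 scene [ 0.5405 -0.0384 18.6493] [ 0.9  0.3  0.7 -0.5 -0.4 -0.3 -0.6 -0.2 -0.4  0.2 -0.6 -0.7  1.4  0.2
  1.9 -0.4  2.9 -0.1 -1.5 -1.1]
  ptr [ 6.122000e-01 -3.900000e-02 -4.704000e-01  4.169375e+02] line -51.35068681916225
d top [ 0.5423 -0.0382 19.3942] [-0.8 -1.1  0.4  0.3 -0.3  0.1  0.6  0.1 -0.9  0.6 -0.3  0.4 -0.   0.1
  0.   1.3 -0.1  0.5 -2.   0.1  0.1 -0.6]
  ptr [ 5.947000e-01 -8.770000e-02 -4.340680e+01  3.318125e+02] line -50.60579506227624
  stud 0.616813887535089 -0.1285747779374418 194.43750000000003 -50.51064671872076
d scene [ 0.5403 -0.0384 18.5819] [ 0.9  0.4  0.5 -0.5 -0.2 -0.4 -0.7 -0.3 -0.4  0.2 -0.6 -0.5  1.3  0.2
  1.8 -0.3  2.4 -0.  -1.5 -1.2]
  ptr [ 5.938000e-01 -8.640000e-02 -4.192810e+01  4.284375e+02] line -51.41812941277854
```

```bash
cat > adv.py <<'E'
from push import *
from look import look
def adv(a0,a1,name,clear=1.5):
    """come in behind the block (standing near command a0), push to command a1, draw back, look"""
    robot.goto(*pose(a0,-.05,.2)); go(a0,-.05,vel=.25); go(a0+clear,-.021,vel=.1)
    for a in np.linspace(a0+clear,a1,3)[1:]: go(a,-.021,vel=.02)
    robot.sleep(.2); s=robot.sense(); print(s["wrist_force"],s["tcp_pos"],pose(a1,-.021)[0])
    go(a1,-.05,vel=.1); go(a1,-.05,.2,vel=.25); robot.move_straight([.33,-.35,.25],vel=.35)
    look(name); print("t",robot.sense()["t"])
E
python3 - <<'E'
from adv import adv
adv(-44,-50,"e")
from ticks import *
F=pickle.load(open("pics/e.pkl","rb"))
for n in F:
    p,e=table(F[n],range(0,151,10) if n=="top" else range(-10,121,10)); print(n,p,pointer(F[n],p[:2]))
c=np.array([.5415,-.0385]); q=c+.09*np.array([np.cos(-.89),np.sin(-.89)])
a=[cv2.resize(ortho(F[n],q,z,.045)[0],(400,400)) for n,z in(("top",.035),("scene",.035))]
# raw crops
u=[cv2.resize(F[n]["image"][r:r+h,x:x+w],(400,400),interpolation=cv2.INTER_CUBIC) for n,r,x,w,h in(("top",165,270,40,40),("scene",180,185,50,50))]
cv2.imwrite("pics/e2.png",np.hstack(u)[:,:,::-1])
E
```

```text
[-2.33555487 -1.14433505 -0.3208058 ] [0.47483115 0.00751073 0.0728407 ] [np.float64(0.4752756331389514), np.float64(0.0077529267598629575), 0.073]
top table [ 0.5426 -0.0376 19.2959] res max 1.6 stud line nominal -50.70407713858215
  ptr [ 5.834000e-01 -8.500000e-02 -4.928320e+01  1.256875e+02]
  ptr [ 5.94600e-01 -9.78000e-02 -4.92083e+01  1.77250e+02]
  ptr [ 5.899000e-01 -9.250000e-02 -4.923510e+01  3.029375e+02]
scene table [ 0.5413 -0.0385 19.3832] res max 6.9 stud line nominal -50.61680891894554
  ptr [ 5.82500e-01 -8.41000e-02 -4.79528e+01  1.89500e+02]
  ptr [ 5.951000e-01 -9.790000e-02 -4.788860e+01  2.529375e+02]
  ptr [ 5.897000e-01 -9.200000e-02 -4.791200e+01  4.424375e+02]
t 15.4333
top [ 0.54229853 -0.038269   19.2868897 ] (np.float64(0.5900374830903263), np.float64(-0.09257838205092588), np.float64(-48.68392946736532), np.float64(305.5))
scene [ 0.54032775 -0.03844493 18.59867874] (np.float64(0.5894331230767607), np.float64(-0.09176048577477865), np.float64(-47.35391003640553), np.float64(433.56250000000006))
```

View pics/e2.png

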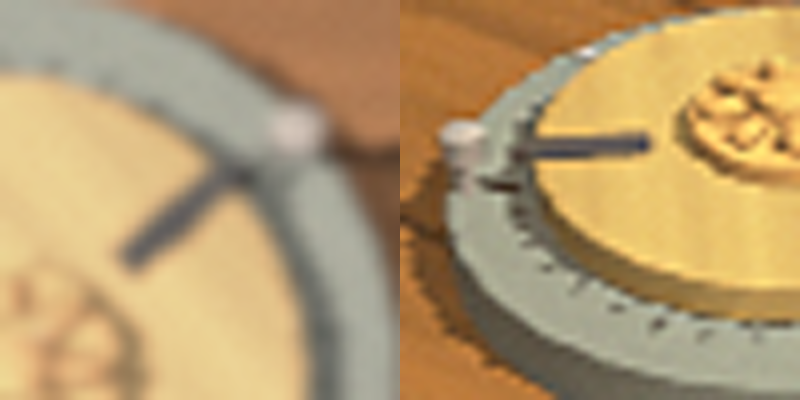

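Run:
```python
from adv import adv
adv(-50,-51.5,"f")
from ticks import *
F=pickle.load(open("pics/f.pkl","rb"))
for n in F:
    p,e=table(F[n],range(0,151,10) if n=="top" else range(-10,121,10)); print(n,p,pointer(F[n],p[:2]))
def ray(f,p,z):
    K=np.array([[f["fx"],0,f["cx"]],[0,f["fy"],f["cy"]],[0,0,1.]])
    d=np.append(cv2.undistortPoints(np.array([[p]],float),K,np.array(f["dist_coeffs"]))[0,0],1)@f["R"]; C=-f["R"].T@f["t"]
    return (C+d*(z-C[2])/d[2])[:2]
f=F["scene"]
a,b=ray(f,(194.75,202.6),.0262),ray(f,(200.5,203.5),.0262)
for c in([.5415,-.0385],[.5422,-.0383],[.5403,-.0384]):
    for P in(a,b): d=P-c; print(c,"line",np.hypot(*d),np.degrees(np.arctan2(d[1],d[0])),end=" ")
    print("scene ptr",[round(pointer(f,np.array(c),.07,.095)[2],2)], "top ptr",[round(pointer(F["top"],np.array(c),l,h)[2],2) for l,h in((.052,.07),(.07,.09),(.052,.09))])
u=[cv2.resize(F[n]["image"][r:r+h,x:x+w],(400,400),interpolation=cv2.INTER_CUBIC) for n,r,x,w,h in(("top",165,270,40,40),("scene",185,185,40,40))]
cv2.imwrite("pics/f2.png",np.hstack(u)[:,:,::-1])
```

```text
[-0.65919748  0.28147181 -0.39194648] [0.47639267 0.00933115 0.07299111] [np.float64(0.476509087048365), np.float64(0.009470628865098273), 0.073]
top table [ 0.5425 -0.0377 19.2195] res max 1.4 stud line nominal -50.78046453041006
  ptr [ 5.81900e-01 -8.62000e-02 -5.09074e+01  1.27250e+02]
  ptr [ 5.92800e-01 -9.94000e-02 -5.08161e+01  1.75500e+02]
  ptr [ 5.88200e-01 -9.39000e-02 -5.08492e+01  3.02750e+02]
scene table [ 0.5413 -0.0384 19.3713] res max 7.0 stud line nominal -50.62867947216364
  ptr [ 5.810000e-01 -8.500000e-02 -4.956190e+01  2.053125e+02]
  ptr [ 5.930000e-01 -9.940000e-02 -4.972840e+01  2.283125e+02]
  ptr [ 5.87300e-01 -9.26000e-02 -4.96605e+01  4.33625e+02]
t 20.9917
top [ 0.54233506 -0.03837171 19.26200213] (np.float64(0.5883628865587417), np.float64(-0.09402811812821044), np.float64(-50.40926837759001), np.float64(307.1875))
scene [ 0.54034568 -0.03838823 18.5937249 ] (np.float64(0.5871214383769643), np.float64(-0.09240229977024723), np.float64(-49.107693175223), np.float64(427.62500000000006))
[0.5415, -0.0385] line 0.1148849361914535 -51.986054103573395 [0.5415, -0.0385] line 0.09789554758421035 -48.70462066778352 scene ptr [np.float64(-49.85)] top ptr [np.float64(-49.74), np.float64(-49.9), np.float64(-49.84)]
[0.5422, -0.0383] line 0.11461339683837601 -52.32332841016062 [0.5422, -0.0383] line 0.09758607009083287 -49.09090298047832 scene ptr [np.float64(-50.33)] top ptr [np.float64(-50.36), np.float64(-50.37), np.float64(-50.37)]
[0.5403, -0.0384] line 0.1157061219775051 -51.54838290611665 [0.5403, -0.0384] line 0.09876614331678081 -48.21987800126823 scene ptr [np.float64(-49.2)] top ptr [np.float64(-48.95), np.float64(-49.28), np.float64(-49.17)]
```

View pics/f2.png

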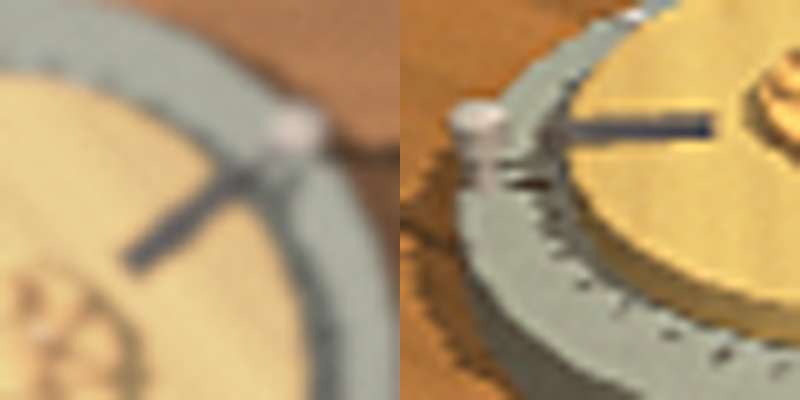

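Run:
```python
from adv import adv
adv(-51.5,-51.95,"g")
from ticks import *
F=pickle.load(open("pics/g.pkl","rb"))
p,e=table(F["top"],range(0,151,10)); print("top",p,pointer(F["top"],p[:2])[2])
for c in([.5415,-.0385],[.5422,-.0383]):
    print("scene ptr",pointer(F["scene"],np.array(c),.07,.095)[2], "top ptr",[round(pointer(F["top"],np.array(c),l,h)[2],2) for l,h in((.052,.07),(.07,.09),(.052,.09))])
u=[cv2.resize(F[n]["image"][r:r+h,x:x+w],(400,400),interpolation=cv2.INTER_CUBIC) for n,r,x,w,h in(("top",140,210,120,120),("scene",185,185,40,40))]
cv2.imwrite("pics/g2.png",np.hstack(u)[:,:,::-1])
```

```text
[-0.16733925  0.40194297 -0.43262072] [0.47682337 0.00993761 0.07296757] [np.float64(0.4768878480858633), np.float64(0.009979581526912168), 0.073]
top table [ 0.5427 -0.0377 19.3738] res max 1.6 stud line nominal -50.626195490145165
  ptr [ 5.80300e-01 -8.72000e-02 -5.27302e+01  1.34375e+02]
  ptr [ 5.91200e-01 -1.01000e-01 -5.25185e+01  1.81500e+02]
  ptr [ 5.86600e-01 -9.51000e-02 -5.25959e+01  3.15875e+02]
scene table [ 0.5412 -0.0383 19.3617] res max 7.2 stud line nominal -50.638336433815695
  ptr [ 5.799000e-01 -8.610000e-02 -5.095520e+01  2.114375e+02]
  ptr [ 5.911000e-01 -1.005000e-01 -5.125190e+01  2.560625e+02]
  ptr [ 5.86100e-01 -9.40000e-02 -5.11365e+01  4.67500e+02]
t 26.5417
top [ 0.54231281 -0.03834536 19.31603034] -52.05690568047284
scene ptr -51.43380444647923 top ptr [np.float64(-51.42), np.float64(-51.5), np.float64(-51.47)]
scene ptr -51.91772141376063 top ptr [np.float64(-52.05), np.float64(-51.99), np.float64(-52.01)]
```

View pics/g2.png

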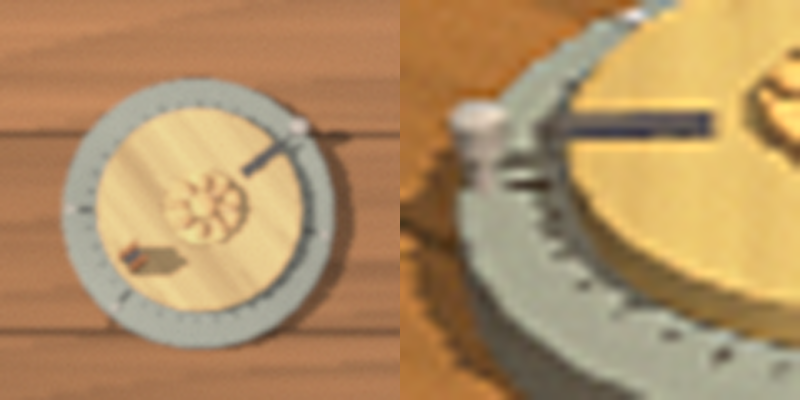

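Run:
```python
from push import *
from look import look
A=-51.6; t=np.radians(A); tan=np.array([-np.sin(t),np.cos(t)])  # hub +y
robot.goto(*pose(A,.05,.2)); go(A,.05,vel=.25); go(A,.026,vel=.04); robot.sleep(.3)
hub_y=lambda: float((robot.sense()["tcp_pos"][:2]-C)@tan)
h=go(A,.0165,vel=.008,contact_N=1.2); y0=hub_y(); print(h,"contact y",y0,robot.sense()["wrist_force"]@np.append(tan,0))
tgt=y0-np.radians(1.15)*.078
cmd=y0
for i in range(4):
    cmd+=(tgt-hub_y())*(.8 if i==0 else .7); go(A,cmd,vel=.006); robot.sleep(.25); y=hub_y(); print(cmd,y,(y0-y)/.078*57.3)
    if y<tgt+.0001: break
go(A,.05,vel=.08); go(A,.05,.2,vel=.25); robot.move_straight([.33,-.35,.25],vel=.4)
look("h"); print("t",robot.sense()["t"])
from ticks import *
F=pickle.load(open("pics/h.pkl","rb"))
p,e=table(F["top"],range(0,151,10)); print("top",p,pointer(F["top"],p[:2])[2])
for c in([.5415,-.0385],[.5422,-.0383]):
    print("scene ptr",pointer(F["scene"],np.array(c),.07,.095)[2], "top ptr",[round(pointer(F["top"],np.array(c),l,h)[2],2) for l,h in((.052,.07),(.07,.09),(.052,.09))])
u=[cv2.resize(F[n]["image"][r:r+h,x:x+w],(400,400),interpolation=cv2.INTER_CUBIC) for n,r,x,w,h in(("top",165,270,40,40),("scene",185,185,40,40))]
cv2.imwrite("pics/h2.png",np.hstack(u)[:,:,::-1])
```

```text
True contact y 0.022864915231231082 -0.12135886857476519
0.02161246695999995 0.022035646041672012 0.6091939046376247
0.02109706315536406 0.021223501225599753 1.2058079810599382
top table [ 0.5426 -0.0376 19.3241] res max 1.5 stud line nominal -50.6759285231393
  ptr [ 5.818000e-01 -8.660000e-02 -5.136770e+01  1.261875e+02]
  ptr [ 5.92500e-01 -9.99000e-02 -5.13248e+01  1.79000e+02]
  ptr [ 5.881000e-01 -9.440000e-02 -5.134010e+01  3.051875e+02]
scene table [ 0.5413 -0.0384 19.3736] res max 7.1 stud line nominal -50.62636618610679
  ptr [ 5.80700e-01 -8.53000e-02 -4.99658e+01  2.10750e+02]
  ptr [ 5.92500e-01 -9.95000e-02 -5.00562e+01  2.29625e+02]
  ptr [ 5.86900e-01 -9.27000e-02 -5.00188e+01  4.40375e+02]
t 34.125
top [ 0.54237868 -0.03836422 19.31620898] -50.804520331033395
scene ptr -50.14415431372017 top ptr [np.float64(-50.05), np.float64(-50.29), np.float64(-50.2)]
scene ptr -50.60631196745774 top ptr [np.float64(-50.67), np.float64(-50.76), np.float64(-50.73)]
```

View pics/h2.png

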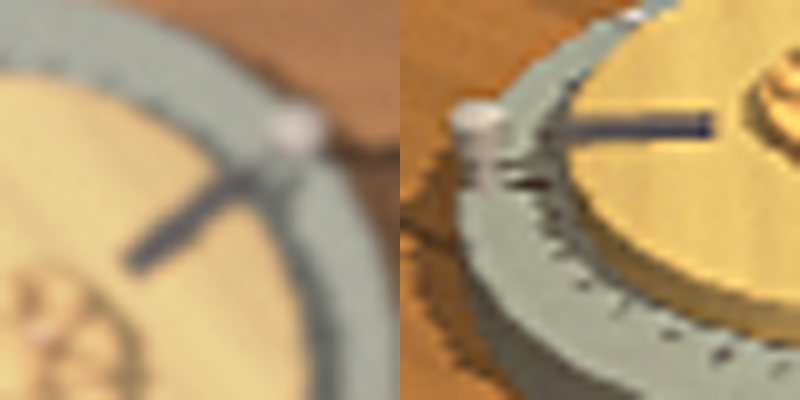

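Run:
```python
from plant import robot
print(robot.sense()["wrist_force"]); robot.close_job()
```

```text
[-0.09141603 -0.12102083  0.44943433]
the job is handed in; nothing more can be done
```

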